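# Draw a copper tube from a light sloping stand and saddle it on the pair to be sawn

## Robot

A 6-joint arm with a two-finger parallel gripper is mounted at the origin on the work surface. World frame = base frame: x ahead of the robot, y to its left, z up, the work surface at z = 0. Lengths are in m, angles in rad, forces in N, time in s.
With the tool pointing down it reaches from about 0.275 to 0.875 m from the base axis. Payload 12.5 kg.
Tool frame: the origin (TCP) lies on the centre line of the jaws, within the pads' length; the fingertips stand r.finger_overhang ahead of it and the grasp point (between the pads) lies 3 mm ahead of it (r.finger_overhang is the distance from the TCP to the fingertips, in m); z points along the fingers, y is the direction in which the jaws open and shut (so a half turn about z gives the same grasp; the last joint's range is limited). The gripper opens to 85 mm and grips with 20 to 120 N. Pads are 22 mm wide; open, the fingers measure 114 mm over their backs; the gripper's body (76 mm by 85 mm) begins 54 mm behind the grasp point. The pads swing forward as they close: fully open they stand 13 mm farther back than shut.
Start: joints at [1.248, 0.351, 1.652, -0, 1.139, -0.085], TCP at [0.13, 0.535, 0.253] pointing down, gripper open.
Joint ranges: [-2.75, 2.75], [-0.79, 2.1], [0.01, 2.65], [-1.57, 4.71], [0.07, 3.14], [-2.87, 2.87]. Speed limits (rad/s): [2.22, 2.22, 2.79, 3.14, 3.14, 3.14].

## Interface

Orientations are given as a unit quaternion [x, y, z, w].
In Python, from cell import r, optics gives the robot as it stands. The module is installed in compiled form; this text tells all that it offers. Calls block until the motion is done:
- r.move_to(position, orientation): joint-space move of the TCP to a pose.
- r.move_linear(position, rot=None, vel=0.15): straight line of the TCP; rot=None keeps the orientation; vel is the mean speed in m/s.
- r.set_joints(angles): joint-space move.
- r.set_gripper(opening, squeeze=None): opening from 0.0 (shut) to 1.0 (fully open); squeeze is the grip in N (None keeps the last); returns when the fingers have stopped.
- r.sleep(seconds).
- r.inverse_kinematics(position, orientation): joint angles nearest the present ones, or None.
- optics.get_image(name): name is "side" or "top" or "wrist"; returns a dict with "pixels" (480x640x3 uint8, red, green, blue), "depth" (480x640 float32, m along the optical axis (not along the pixel's ray), 0 where there is no reading), "fx", "fy", "cx", "cy" (pixels), "camera_from_world" (4x4, takes a point from world to camera coordinates); the wrist camera has in their place "mount" (4x4, takes a point from camera to tool coordinates, whose origin is the TCP and whose axes are the flange's). Camera axes: x right, y down, z forward; pixel columns grow to the right and rows downward; lengths in m; the calibration is good to about 2 mm. A picture is of the moment at which its call begins: read the wrist's pose just before it.
A pose or a line that the arm cannot do raises r.PlanningError and nothing moves.
- r.hand_in(): hands the job in, once; it reports no verdict.
Readings, each from a call of its own:
- r.current_t(): time.
- r.current_q(): joint angles.
- r.current_qvel(): joint speeds.
- r.current_effort(): joint torques, N m.
- r.current_tool_pos(): TCP position.
- r.current_ee_rot(): TCP orientation.
- r.current_contact_force(): force on the tool from outside, world axes, zero at the start.
- r.current_torque(): the same for the moment, N m.
- r.current_opening(): opening from 0.0 (shut) to 1.0 (fully open).
Only numpy, scipy, OpenCV 4.12 (cv2) and the standard library are available. Lean on these libraries where they do the work, as an engineer would, in place of code of your own. Each camera call takes 0.05 s, during which the arm holds its last target. There are 200 camera calls.

## Task

Three copper tubes are to be sawn as one bundle: draw the copper tube out of the light sloping white stand, straight along its own slope so that the stand neither tips nor shifts and the other tubes stay in it, then lay it down (do not drop it) in the groove on top of the two copper tubes in the sawing cradle, parallel to them and with its ends about level with theirs. Let go of it there and leave everything else on the bench where it is.

Things in the scene. Friction and masses are not known exactly. Their poses are not given: they have to be found in the camera images.
- copper_tube_centre (a point): middle of the loose copper tube in the stand: 32 mm diameter, 150 mm long, about 0.16 kg, ends plugged (as good as a solid cylinder). The point is on the axis, 75 mm from each end; local z runs along the tube from foot (down in the stand) to head. At the start it lies about 7 mm outside the bore's mouth; 82 mm stick out. It may sit up to 2 degrees off the bore's axis.
- copper_tube_foot (a point): centre of the copper tube's foot end, 75 mm from its middle; local z along the tube towards the head.
- stand: light white foam-plastic tube stand (a bored block on a base), 0.24 kg, loose on the bench. Footprint 196 mm along its y; along x from 72 mm behind to 60 mm ahead of the origin, which is on the bench; z up. Three tubes, one a bore, lean 45 degrees towards its +x (to the robot's right, within 20 degrees), heads 147 mm up: the pull is along local (0.707, 0, 0.707). Bores at local y -62, 0, 62 mm: 30 mm gaps between tubes; which tube is where varies.
- stand_mouth (a point): centre of the middle bore's mouth on the stand's sloping face (axes as the stand's). Bores are 34 mm wide and 68 mm deep, the foot on the bottom: a tube is free once drawn more than 68 mm; pulled or pushed askew it jams and takes the stand along. The face reaches 25 mm to either side of the bores' row of axes, square to the bores.
- brass_tube_centre (a point): middle of the yellow brass tube in the stand, same size as the copper one; it stays in the stand.
- steel_tube_centre (a point): middle of the silver-grey steel tube in the stand, same size as the copper one; it stays in the stand.
- cradle: low wooden sawing cradle, screwed to the bench: board 200 x 104 x 10 mm, two slotted cheeks 18 mm high on it, 66 mm apart inside. Origin on the bench under its centre; local x runs along the two copper tubes in it, z up.
- cradle_top (a point): where the middle of the tube laid on top of the pair belongs: over the cradle's centre, 53 mm above the bench; axes as the cradle's. The lower tubes' tops are 11 mm below this height, so fingertips that hang more than 11 mm below the upper tube's axis strike them: hold that tube with the tips.
- lower_tube_a: loose copper tube, 32 x 150 mm, lying in the cradle on its +y side, axis 26 mm and top 42 mm above the bench. Origin: centre of its end at the cradle's -x side; local z runs along the tube, its middle 75 mm along z.
- lower_tube_b: the other loose copper tube in the cradle, like lower_tube_a, on the -y side; the axes of the two are 32 to 34 mm apart.
- hammer: hammer lying on the bench, 250 mm long, wooden handle, 26 mm high; origin under its middle. Leave alone.
- flux_jar: small white-capped jar, 56 mm diameter, 62 mm high; origin under its centre. Leave alone.
- mug: blue ceramic mug, 76 mm diameter, 85 mm high; origin under its centre. Leave alone.
- doming_block: steel doming block, 56 mm cube with round hollows; origin under its centre. Leave alone.
Not all that is in view belongs to the job. What is shaped like the part that bears copper_tube_centre but purple is not meant. Leave any turquoise look-alike of the lower_tube_b alone.

How it is judged:
On the way:
1. the copper tube has been drawn out of its bore: its foot is above the mouth of the stand (z of copper_tube_foot in the frame of stand above 0.079 m), for 0.1 s.
At the end, for the whole second after the job is handed in: Copper tube at rest in the groove on the lower two: middle 53 mm (+-4) above the bench, 7 mm from the centre line, parallel within 4 degrees, ends level within 12 mm. Lower tubes moved under 20 mm; stand upright (2 degrees), moved under 14 mm, brass and steel tubes in it (moved under 30 mm) (height (world z) of copper_tube_centre between 0.0493 and 0.0573 m and y of copper_tube_centre in the frame of cradle between -0.007 and 0.007 m and z of copper_tube_centre in the frame of lower_tube_a between 0.063 and 0.087 m and z of copper_tube_centre in the frame of lower_tube_b between 0.063 and 0.087 m and angle between the z axis of copper_tube_centre and the x axis of cradle, either way round below 0.07 rad and linear speed of copper_tube below 0.02 m/s and distance of each of lower_tube_a, lower_tube_b from where it was at the start of the episode below 0.02 m and angle between stand's own z axis and vertical below 0.04 rad and distance of stand from where it was at the start of the episode below 0.014 m and distance of each of brass_tube_centre, steel_tube_centre from where it was at the start of the episode below 0.03 m); the robot touches nothing.
It fails at once if the stand is tipped by more than 4.5 degrees (angle between stand's own z axis and vertical above 0.08 rad).
It fails at once if the stand is shifted by more than 16 mm (distance of stand from where it was at the start of the episode above 0.016 m).
It fails at once if the copper tube is dropped: it moves faster than 0.4 m/s while the fingers do not hold it (a fall of about 8 mm) (linear speed of copper_tube above 0.4 m/s and contact force between the fingers and copper_tube below 0.2 N).
It fails at once if the hammer, flux jar, mug or doming block is moved by more than 30 mm (distance of any of hammer, flux_jar, mug, doming_block from where it was at the start of the episode above 0.03 m).
It also fails if it takes over 45 s, if anything falls off the work surface, if the arm or the gripper's body presses on something with over 40 N, if the wrist force passes 120 N, or if a joint passes its speed limit or range.

## Working session

There is one attempt and no reset: what is moved stays moved. The work goes in short steps, each a Python script; the robot and the scene stay as the last script left them, time stands still between calls to the robot, and variables do not carry over. Pictures are saved under pics/ and viewed, about 8 in all and at most 12, crops included, and the job is handed in when it is done.

```bash
mkdir -p pics; cat > h.py <<'E'
import numpy as np, cv2
from scipy.spatial.transform import Rotation as R
from cell import r, optics
def shot(n,f=None):
    T=None
    if n=="wrist":
        p=np.array(r.current_tool_pos());q=r.current_ee_rot()
        T=np.eye(4);T[:3,:3]=R.from_quat(q).as_matrix();T[:3,3]=p
    d=optics.get_image(n)
    d["W"]=T@np.array(d["mount"]) if n=="wrist" else np.linalg.inv(np.array(d["camera_from_world"]))
    if f: cv2.imwrite(f"pics/{f}.png",d["pixels"][:,:,::-1])
    return d
def cloud(d):
    v,u=np.mgrid[0:480,0:640];z=d["depth"]
    P=np.stack([(u-d["cx"])/d["fx"]*z,(v-d["cy"])/d["fy"]*z,z],-1)
    return P@d["W"][:3,:3].T+d["W"][:3,3]
E
python3 - <<'E'
from h import *
for n in("top","side"):
    d=shot(n,n+"0");print(n,d["fx"],d["W"].round(3).tolist(),(d["depth"]>0).mean())
    np.savez(n+"0.npz",pix=d["pixels"],P=cloud(d),z=d["depth"])
print(r.finger_overhang,r.current_t(),r.current_contact_force())
E
```

```text
top 524.5479350314844 [[0.011, -0.986, 0.164, 0.334], [-1.0, -0.009, 0.012, -0.019], [-0.011, -0.164, -0.986, 1.233], [0.0, 0.0, 0.0, 1.0]] 0.9959798177083333
side 433.63285049010824 [[0.951, -0.211, 0.226, 0.28], [-0.31, -0.625, 0.716, -0.815], [-0.01, -0.751, -0.66, 0.818], [0.0, 0.0, 0.0, 1.0]] 0.9959537760416667
0.022 0.1 [0.42331772 0.47809186 0.41425987]
```

View pics/top0.png

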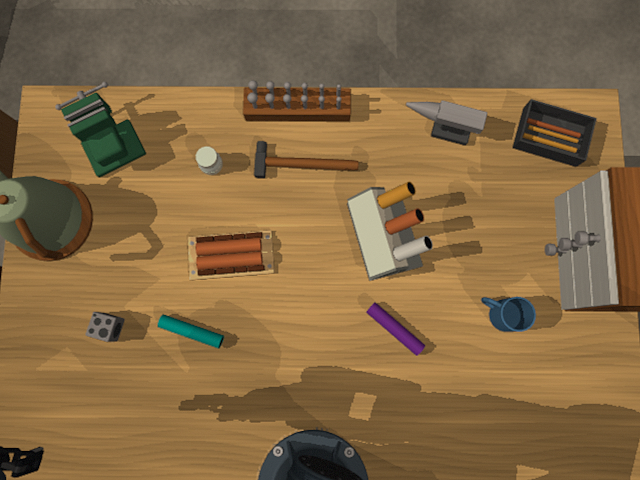

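View pics/side0.png

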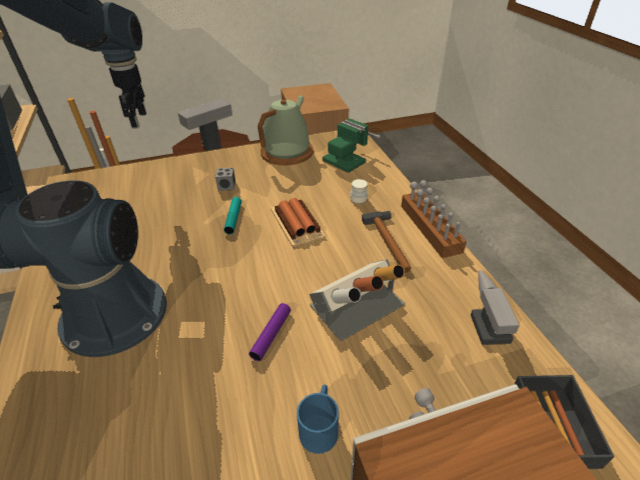

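The top view shows the stand at about (385,232), with brass at (397,195), copper in the middle at (405,222) and steel at (412,248). The cradle with its copper pair is at (231,254). The jar is at (208,160), the hammer at (305,163), the block at (105,326) and the mug at (513,314). Next I'll fit the tube axes from depth.

```bash
cat >> h.py <<'E'
from scipy.optimize import least_squares
def cyl(P,a0,rad=.016):
    """axis of a cylinder of known radius: returns point, direction, rms, extent along it"""
    c0=P.mean(0);a0=np.array(a0,float)/np.linalg.norm(a0)
    B=np.linalg.svd(a0[None])[2][1:]
    def un(x): 
        a=a0+x[0]*B[0]+x[1]*B[1];a/=np.linalg.norm(a);return c0+x[2]*B[0]+x[3]*B[1],a
    def f(x):
        c,a=un(x);return np.linalg.norm(np.cross(P-c,a),axis=1)-rad
    best=None
    for s in [(0,0)]:
        x0=np.r_[0,0,B@np.array([0,0,-.012])]
        s=least_squares(f,x0,loss="soft_l1",f_scale=.0015)
    c,a=un(s.x);t=(P-c)@a
    return c,a,np.sqrt(np.median(f(s.x)**2)),np.percentile(t,[1,99])
def hsv(pix): return cv2.cvtColor(np.ascontiguousarray(pix),cv2.COLOR_RGB2HSV)
E
python3 - <<'E'
from h import *
for n,box in(("top",None),("side",None)):
    D=np.load(n+"0.npz");P=D["P"];H=hsv(D["pix"]);np.set_printoptions(precision=4,suppress=True)
    h,s,v=[H[...,i].astype(int) for i in range(3)]
    cop=(h<13)&(s>150)&(v>70)
    x,y,z=P[...,0],P[...,1],P[...,2]
    S=cop&(z>.06)&(z<.17)&(y<-.05)&(y>-.3)&(x>.35)&(x<.6); 
    S=cv2.erode(S.astype(np.uint8),np.ones((3,3)))>0
    Q=P[S];c,a,e,t=cyl(Q,(0.2,-.7,.7));a=a*np.sign(a[2]);t=(Q-c)@a;print(n,"cu",len(Q),a,e,"head",c+a*np.percentile(t,99.5),"low",c+a*t.min(), "yaw",np.degrees(np.arctan2(a[1],a[0])),"el",np.degrees(np.arcsin(a[2])))
    L=cop&(z>.026)&(z<.05)&(y>.05)&(y<.35)&(x>.3)&(x<.5)
    L=cv2.erode(L.astype(np.uint8),np.ones((3,3)))
    k,lab=cv2.connectedComponents(L)
    for i in range(1,k):
        Q=P[lab==i]
        if len(Q)<60: continue
        print(n,"blob",len(Q),Q.min(0),Q.max(0))
        try:c,a,e,t=cyl(Q,(0,1,0));print("  ",c,a,e,c+a*t[0],c+a*t[1])
        except Exception as ex:print(ex)
    # white face of the stand
    W=(s<60)&(v>120)&(z>.02)&(z<.13)&(y<-.0)&(y>-.25)&(x>.28)&(x<.6)
    print(n,"white",W.sum(),P[W].min(0),P[W].max(0))
    for nm,m in(("table",(abs(z)<.01)&(x>.3)&(x<.6)&(abs(y)<.3)),("jar",(abs(x-.52)<.06)&(abs(y-.22)<.06)&(z>.05)&(z<.08)),):
        print(nm,m.sum(),np.median(P[m],0))
E
```

```text
top cu 332 [ 0.1915 -0.683   0.7049] 0.0009949555957184343 head [ 0.5887 -0.223   0.1328] low [ 0.5736 -0.1693  0.0775] yaw -74.33816843384467 el 44.817972609822625
top blob 256 [0.482  0.1474 0.028 ] [0.4985 0.2694 0.0477]
   [0.5014 0.2187 0.026 ] [-0.1006  0.9949 -0.0107] 0.0012019197761233716 [0.5084 0.1498 0.0267] [0.4963 0.2692 0.0255]
top white 2168 [ 0.4658 -0.2333  0.0362] [ 0.5998 -0.087   0.1298]
table 25287 [ 0.4265  0.001  -0.0009]
jar 0 [nan nan nan]
side cu 139 [ 0.1881 -0.6905  0.6984] 0.0005379046610932865 head [ 0.5893 -0.2214  0.1301] low [ 0.5754 -0.1703  0.0784] yaw -74.7616974028905 el 44.300051890846575
side blob 89 [0.4838 0.1324 0.0267] [0.4977 0.2638 0.0416]
   [0.5026 0.2066 0.0248] [-0.0857  0.9963  0.0025] 0.001074200709376711 [0.5086 0.1373 0.0246] [0.4977 0.2639 0.0249]
side white 767 [ 0.4714 -0.2467  0.0451] [ 0.5991 -0.0959  0.13  ]
table 15509 [ 0.4327 -0.0708 -0.0013]
jar 0 [nan nan nan]
  return _methods._mean(a, axis=axis, dtype=dtype,
  ret = um.true_divide(
```

```bash
python3 - <<'E'
from h import *
np.set_printoptions(precision=4,suppress=True)
for n in("top","side"):
    D=np.load(n+"0.npz");P=D["P"];H=hsv(D["pix"])
    h,s,v=[H[...,i].astype(int) for i in range(3)]
    x,y,z=P[...,0],P[...,1],P[...,2]
    reg=(z>.06)&(z<.17)&(y<-.05)&(y>-.35)&(x>.4)&(x<.75)
    for nm,col in(("cu",(h<13)&(s>150)&(v>60)),("brass",(h>=14)&(h<26)&(s>130)&(v>60)&(x>.5)),("steel",(s<40)&(v>100)&(x<.57))):
        S=cv2.erode((col&reg).astype(np.uint8),np.ones((3,3)))
        k,lab,st,_=cv2.connectedComponentsWithStats(S);
        if k<2: continue
        i=1+np.argmax(st[1:,4]);Q=P[lab==i]
        if nm=="steel":
            # face plane
            print(n,"white",Q.min(0),Q.max(0));continue
        c,a,e,t=cyl(Q,(0.2,-.7,.7));a=a*np.sign(a[2]);t=(Q-c)@a;hd=c+a*np.percentile(t,99.5)
        print(n,nm,len(Q),a,e,"head",hd,"axis at z=.084",c+a*(.084-c[2])/a[2],"yaw",np.degrees(np.arctan2(a[1],a[0])),"el",np.degrees(np.arcsin(a[2])))
    cop=(h<13)&(s>150)&(v>110)
    L=cop&(z>.028)&(z<.055)&(y>.03)&(y<.35)&(x>.3)&(x<.65)
    L=cv2.erode(L.astype(np.uint8),np.ones((3,3)));
    k,lab,st,cc=cv2.connectedComponentsWithStats(L)
    print("blobs",[(st[i].tolist()) for i in range(1,k) if st[i,4]>40])
    Q=P[L>0];q=Q[:,:2]
    # two axes: split by main direction
    m=q.mean(0);u=np.linalg.svd(q-m,full_matrices=False)[2][0];w=np.array([-u[1],u[0]])
    sd=(q-m)@w
    for sg in(-1,1):
        QQ=Q[(sg*sd>.004)&(abs(sd)<.035)];
        c,a,e,t=cyl(QQ,(u[0],u[1],0));print(n,"low",len(QQ),c+a*t.mean(),a,e,"len",t[1]-t[0], c+a*t[0],c+a*t[1])
E
```

```text
top cu 334 [ 0.1923 -0.6832  0.7045] 0.0010012221945643527 head [ 0.5887 -0.2231  0.1329] axis at z=.084 [ 0.5754 -0.1756  0.084 ] yaw -74.2805969271408 el 44.78564892116536
top brass 342 [ 0.1846 -0.6796  0.71  ] 0.0010389748247817102 head [ 0.6485 -0.2064  0.1337] axis at z=.084 [ 0.6355 -0.1588  0.084 ] yaw -74.80605101310141 el 45.23770503160732
top white [ 0.5003 -0.2337  0.0832] [ 0.5363 -0.1745  0.1453]
blobs [[197, 239, 62, 15, 591], [198, 253, 62, 15, 609]]
top low 591 [0.5342 0.2022 0.0249] [-0.0903  0.9959  0.0008] 0.0014002022873207468 len 0.13994649223342373 [0.5405 0.1325 0.0248] [0.5278 0.2719 0.0249]
top low 603 [0.5019 0.1991 0.0249] [-0.101   0.9949 -0.0012] 0.0014180602615248526 len 0.1398798471740147 [0.509  0.1295 0.025 ] [0.4949 0.2687 0.0248]
side cu 139 [ 0.1881 -0.6905  0.6984] 0.0005379046610932865 head [ 0.5893 -0.2214  0.1301] axis at z=.084 [ 0.5769 -0.1758  0.084 ] yaw -74.7616974028905 el 44.300051890846575
side brass 157 [ 0.1944 -0.6786  0.7083] 0.0005353407712052859 head [ 0.649  -0.2043  0.1303] axis at z=.084 [ 0.6363 -0.16    0.084 ] yaw -74.01457032378451 el 45.09942300704697
side white [ 0.4997 -0.2406  0.0795] [ 0.5153 -0.1808  0.1311]
blobs [[291, 199, 21, 28, 179], [281, 202, 19, 28, 187]]
side low 186 [0.5027 0.1985 0.0243] [ 0.1061 -0.9943  0.0115] 0.0011072913796555382 len 0.13096690439264258 [0.4957 0.2636 0.0235] [0.5096 0.1333 0.025 ]
side low 179 [0.5354 0.202  0.0244] [ 0.0999 -0.995   0.0042] 0.0010246975782378046 len 0.13368785902924762 [0.5288 0.2686 0.0241] [0.5421 0.1355 0.0247]
```

Both views agree. The copper axis passes (0.576,-0.176,0.084) at yaw -74.7° and elevation 45°, and the cradle pair is centred at about (0.518,0.2005) with direction (-0.097,0.995). Next I'll move to a standoff square to the tube and check from near.

```bash
cat >> h.py <<'E'
def frame(a,tz):
    """rot with tool x along a, z along tz (flip handled by caller)"""
    return np.column_stack([a,np.cross(tz,a),tz])
yaw=np.radians(-74.7)
u=np.array([np.cos(yaw),np.sin(yaw),0]);A=(u+[0,0,1])/2**.5;TZ=(u-[0,0,1])/2**.5
M=np.array([.5762,-.1757,.084]) # middle of the tube
E
python3 - <<'E'
from h import *
np.set_printoptions(precision=3,suppress=True)
g=M+A*.028-TZ*.012
d2=np.array([.097,-.995,0]);d2/=np.linalg.norm(d2)
for sg in(1,-1):
    q=R.from_matrix(frame(sg*A,TZ)).as_quat();q2=R.from_matrix(frame(sg*d2,np.array([0,0,-1.]))).as_quat()
    for nm,p,o in(("stand",g-.11*TZ,q),("grasp",g,q),("out",g+.09*A,q),("high",g+.09*A+[0,0,.08],q),("place",np.array([.518,.2005,.065])+d2*.028,q2)):
        print(sg,nm,p,r.inverse_kinematics(p,o))
E
```

```text
1 stand [ 0.559 -0.112  0.19 ] [ 0.015  0.476  1.85  -1.049  0.91  -2.673]
1 grasp [ 0.579 -0.187  0.112] [-0.126  0.636  1.828 -1.229  0.766 -2.56 ]
1 out [ 0.596 -0.248  0.176] [-0.232  0.558  1.75  -1.126  0.759 -2.809]
1 high [ 0.596 -0.248  0.256] None
1 place [0.521 0.173 0.065] None
-1 stand [ 0.559 -0.112  0.19 ] [ 0.015  0.476  1.85  -1.049  0.91   0.469]
-1 grasp [ 0.579 -0.187  0.112] [-0.126  0.636  1.828 -1.229  0.766  0.582]
-1 out [ 0.596 -0.248  0.176] [-0.232  0.558  1.75  -1.126  0.759  0.333]
-1 high [ 0.596 -0.248  0.256] [-0.232  0.443  1.7   -0.986  0.84   0.133]
-1 place [0.521 0.173 0.065] [ 0.235  0.612  1.785 -0.     0.744  0.138]
```

```bash
python3 - <<'E'
from h import *
np.set_printoptions(precision=4,suppress=True)
q=R.from_matrix(frame(-A,TZ)).as_quat();g=M+A*.028-TZ*.012
r.set_gripper(.6)
r.move_to(g-.11*TZ+[0,0,.08],q); r.move_to(g-.11*TZ,q)
d=shot("wrist","w1");P=cloud(d);H=hsv(d["pixels"]);print(r.current_t(),r.current_tool_pos()-(g-.11*TZ))
h,s,v=[H[...,i].astype(int) for i in range(3)];x,y,z=P[...,0],P[...,1],P[...,2]
reg=(z>.06)&(z<.17)&(y<-.05)&(y>-.35)&(x>.4)&(x<.75)
for nm,col in(("cu",(h<13)&(s>150)&(v>60)),("brass",(h>=14)&(h<26)&(s>130)&(v>60))):
    S=cv2.erode((col&reg).astype(np.uint8),np.ones((5,5)))
    k,lab,st,_=cv2.connectedComponentsWithStats(S);i=1+np.argmax(st[1:,4]);Q=P[lab==i]
    c,a,e,t=cyl(Q,(0.2,-.7,.7));a=a*np.sign(a[2]);t=(Q-c)@a
    print(nm,st[i],a,e,"head",c+a*t.max(),"low",c+a*t.min(),"at .084",c+a*(.084-c[2])/a[2],"yaw",np.degrees(np.arctan2(a[1],a[0])),"el",np.degrees(np.arcsin(a[2])))
E
```

```text
3.7417 [0.0008 0.0001 0.0016]
cu [ 303  193   38  102 3358] [ 0.1947 -0.6826  0.7044] 0.00036784514180265425 head [ 0.5884 -0.2215  0.1323] low [ 0.5736 -0.1697  0.0788] at .084 [ 0.575  -0.1747  0.084 ] yaw -74.08022070646132 el 44.7774752338324
brass [ 383  192   45  100 3159] [ 0.194  -0.6827  0.7045] 0.00037151290397375095 head [ 0.6477 -0.2034  0.1312] low [ 0.6332 -0.1524  0.0785] at .084 [ 0.6347 -0.1577  0.084 ] yaw -74.13848872247335 el 44.78556985544403
```

View pics/w1.png

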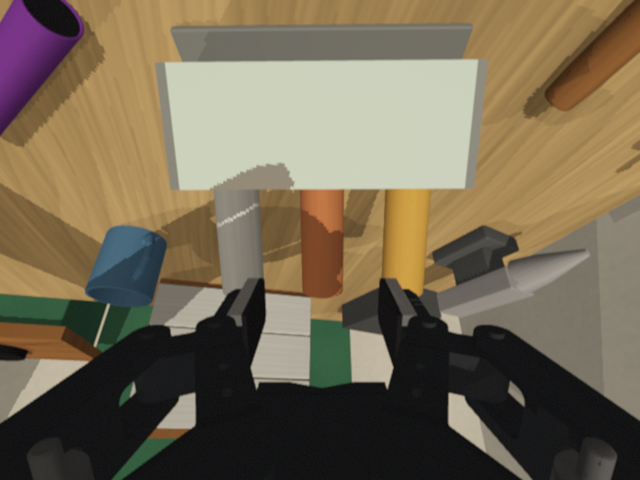

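The wrist view shows the copper tube centred between the fingers (column 322), with steel and brass clear to either side. The refined yaw is -74.1°. Next: approach, grip, then draw the tube out slowly with force checks.

```bash
sed -i 's/-74.7)/-74.1)/; s/^M=.*/M=np.array([.5752,-.1749,.084])/' h.py; python3 - <<'E'
from h import *
np.set_printoptions(precision=4,suppress=True)
q=R.from_matrix(frame(-A,TZ)).as_quat();g=M+A*.028-TZ*.012
r.set_gripper(.55)
r.move_linear(g-.07*TZ,q,vel=.08);f0=np.array(r.current_contact_force())
r.move_linear(g,q,vel=.06);r.sleep(.2)
print("err",r.current_tool_pos()-g,"dF",r.current_contact_force()-f0)
if np.linalg.norm(r.current_contact_force()-f0)<5:
    r.set_gripper(0,50);r.sleep(.2);print("open",r.current_opening(),"dF",r.current_contact_force()-f0,r.current_tool_pos()-g)
    for k in range(1,4):
        r.move_linear(g+A*.004*k,q,vel=.03);print(k,r.current_contact_force()-f0)
    shot("top","t2");d=shot("wrist","w2");print(r.current_t())
E
```

```text
err [0.0001 0.0002 0.0002] dF [-0.4612 -0.1979  1.0388]
open 0.35533019819380013 dF [-1.1745  0.4783  2.6921] [0.0002 0.0001 0.0001]
1 [-0.143   1.0161  2.5176]
2 [0.2704 0.5935 2.3839]
3 [-0.2102  0.0891  2.5932]
7.5583
```

View pics/w2.png

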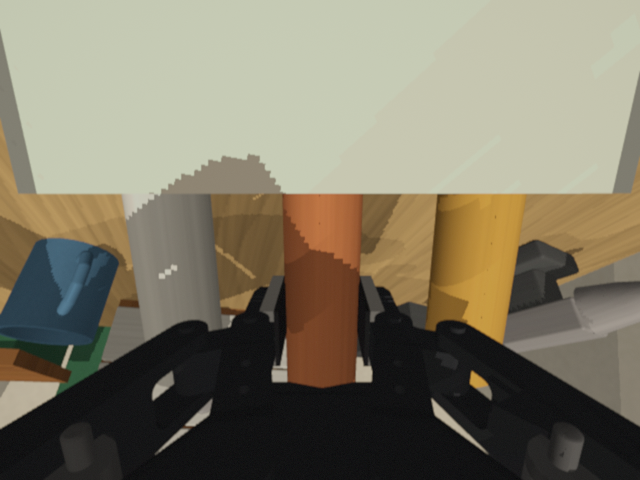

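The tube sits between the fingers (columns 285–360), the stand edge is still level at row 193, and forces stay small. Next I'll finish the draw and check the stand.

```bash
python3 - <<'E'
from h import *
np.set_printoptions(precision=4,suppress=True)
q=R.from_matrix(frame(-A,TZ)).as_quat();g=M+A*.028-TZ*.012
f0=np.array(r.current_contact_force())
for k in range(1,8):
    r.move_linear(g+A*(.012+.011*k),q,vel=.05);f=r.current_contact_force()-f0;print(k,f)
    if np.linalg.norm(f)>8: print("STOP");break
else:
    p=np.array(r.current_tool_pos());r.move_linear(p+[0,0,.05],q,vel=.1)
    print(r.current_opening())
d=shot("side","s3");shot("top","t3")
a=cv2.imread("pics/side0.png");b=cv2.imread("pics/s3.png")
cv2.imwrite("pics/cmp3.png",cv2.resize(np.hstack([a[220:380,270:430],b[220:380,270:430]]),None,fx=2.4,fy=2.4))
print(r.current_t())
E
```

```text
1 [-0.1016  0.08   -0.4611]
2 [-1.053   1.3827 -1.3631]
3 [-0.9217  0.8058 -1.5877]
4 [-0.8508  0.4979 -1.7144]
5 [-0.9022  0.3005 -2.4672]
6 [-0.9579 -0.0807 -1.726 ]
7 [-1.7443  0.229  -1.9241]
0.3555435582177505
10.875
```

View pics/cmp3.png

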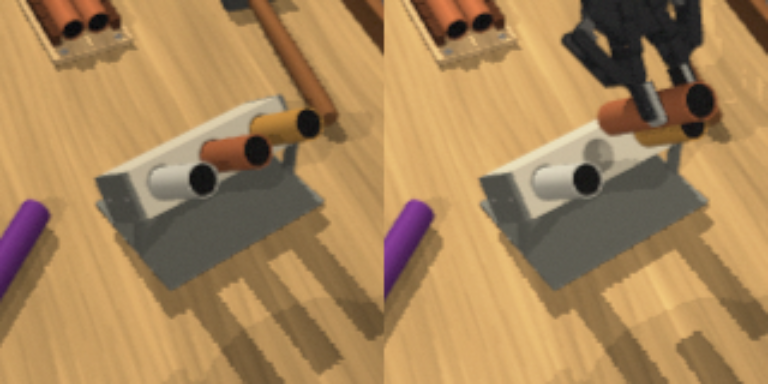

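The tube is out, the stand hasn't moved and its neighbours are still in place. Next I'll turn the tube level, hover over the cradle and measure the tube in the hand.

```bash
cat >> h.py <<'E'
d2=np.array([.097,-.995,0]);d2/=np.linalg.norm(d2)
q2=R.from_matrix(frame(-d2,np.array([0,0,-1.]))).as_quat()
C=np.array([.5185,.2005,.053])
def tubes(n,zlo,zhi,f=None,er=3):
    d=shot(n,f);P=cloud(d);H=hsv(d["pixels"]);h,s,v=[H[...,i].astype(int) for i in range(3)];x,y,z=P[...,0],P[...,1],P[...,2]
    S=(h<13)&(s>150)&(v>60)&(z>zlo)&(z<zhi)&(x>.38)&(x<.66)&(y>.05)&(y<.35)
    S=cv2.erode(S.astype(np.uint8),np.ones((er,er)))>0
    return P[S]
E
python3 - <<'E'
from h import *
np.set_printoptions(precision=4,suppress=True)
q=r.current_ee_rot();p=np.array(r.current_tool_pos())
r.move_linear(p+[-.02,.05,.08],q,vel=.2)
hov=C+d2*.028+[0,0,.012+.08]
r.move_to(hov+[0,0,.06],q2);r.move_linear(hov,q2,vel=.15);r.sleep(.2)
print(r.current_tool_pos()-hov,r.current_opening(),r.current_t())
for n in("top","side"):
    Q=tubes(n,.10,.16,n[0]+"4");print(n,len(Q))
    c,a,e,t=cyl(Q,d2);a*=np.sign(a@d2);tt=(Q-c)@a
    print(a,e,"ends",c+a*tt.min(),c+a*tt.max(),"len",np.ptp(tt),"axis nearest C",c+a*((C-c)@a), "angle",np.degrees(np.arcsin(a[2])))
E
```

```text
[0.0005 0.0001 0.001 ] 0.3514685461508826 13.6917
top 5
[-0.7669 -0.0991  0.6341] 1.983043965786066e-05 ends [0.5297 0.116  0.1252] [0.5185 0.1146 0.1345] len 0.014579843107794144 axis nearest C [0.5647 0.1206 0.0963] angle 39.35198362714119
side 93
[ 0.1223 -0.9923  0.0189] 0.0009425939926929437 ends [0.5094 0.2689 0.1295] [0.5262 0.1329 0.1321] len 0.13704495890997442 axis nearest C [0.5177 0.2019 0.1308] angle 1.0831171494077951
```

View pics/s4.png

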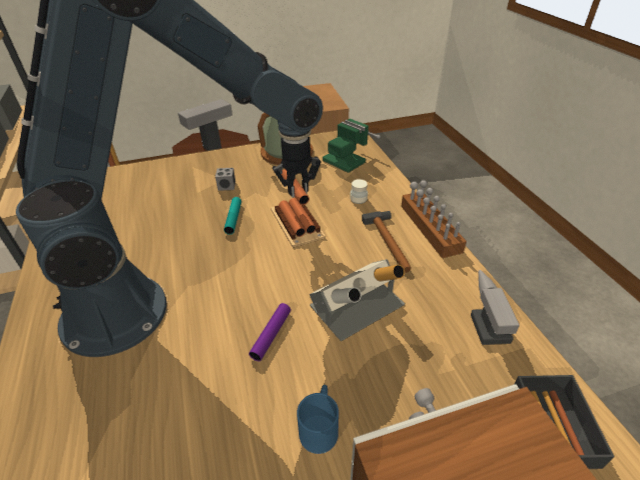

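The held tube's middle is at (0.518,0.201) and level within 1°, which matches the pair's centre (0.519,0.200). The side view shows it hovering over the pair at (300,190). Next I'll lower it until it touches.

```bash
python3 - <<'E'
from h import *
np.set_printoptions(precision=4,suppress=True)
b=C+d2*.028+[0,0,.012]
r.move_linear(b+[0,0,.012],q2,vel=.08);r.sleep(.2);f0=np.array(r.current_contact_force())
for k in range(1,19):
    z=.012-.001*k
    r.move_linear(b+[0,0,z],q2,vel=.02);r.sleep(.1);f=r.current_contact_force()-f0
    print(k,round(z,4),f)
    if abs(f[2])>4 or np.linalg.norm(f)>6:break
print(r.current_tool_pos(),r.current_t())
for n in("side","wrist"):
    Q=tubes(n,.052,.09,n[0]+"5")
    if len(Q)<30: print(n,len(Q));continue
    c,a,e,t=cyl(Q,d2);a*=np.sign(a@d2);tt=(Q-c)@a
    print(n,len(Q),a,e,"ends",c+a*tt.min(),c+a*tt.max(),"near C",c+a*((C-c)@a))
E
```

```text
1 0.011 [0.4748 1.1322 0.4984]
2 0.01 [ 0.1249 -0.6057 -0.814 ]
3 0.009 [ 0.1192  0.0876 -0.0139]
4 0.008 [-0.5747  0.4975 -0.4432]
5 0.007 [ 0.0418  1.2141 -0.5462]
6 0.006 [-0.259   1.1288  0.0903]
7 0.005 [-0.1596  0.457  -0.7686]
8 0.004 [ 0.1275  0.4058 -0.4212]
9 0.003 [-0.2344  0.2194 -0.3341]
10 0.002 [-0.2109  0.1724 -0.1327]
11 0.001 [1.6302 0.194  3.5814]
12 0.0 [ 0.1353 -0.2474 14.0601]
[0.522  0.1727 0.0661] 19.1917
side 92 [ 0.117  -0.993   0.0166] 0.0010784114178511036 ends [0.5115 0.2611 0.0503] [0.5264 0.1347 0.0524] near C [0.5186 0.2005 0.0513]
wrist 26168 [ 0.0918 -0.9958 -0.0004] 0.0003172858256012777 ends [0.5111 0.2793 0.0531] [0.524  0.139  0.0531] near C [0.5183 0.2005 0.0531]
```

View pics/w5.png

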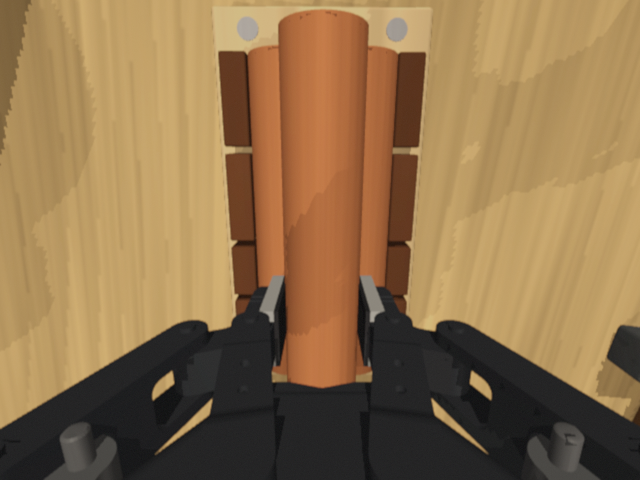

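Contact came at the nominal height, with the axis measured at 53.1 mm, and the wrist view shows the tube centred over the pair. Its far end may be a few mm past theirs, so I'll compare the ends directly.

```bash
python3 - <<'E'
from h import *
np.set_printoptions(precision=4,suppress=True)
for n in("wrist","side"):
    for nm,lo,hi in(("upper",.056,.08),("lower",.03,.045)):
        Q=tubes(n,lo,hi,er=1 if n=="side" else 3);t=(Q-C)@d2;l=(Q-C)@np.array([-d2[1],d2[0],0])
        for sg in(1,-1):
            m=(l*sg>0)
            if nm=="lower": m&=(abs(l)>.012)&(abs(l)<.03)
            if m.sum()>10: print(n,nm,sg,m.sum(),np.percentile(t[m],[.3,2,98,99.7]))
E
```

```text
wrist upper 1 13120 [-0.0783 -0.0768  0.0531  0.0575]
wrist upper -1 12767 [-0.0784 -0.0768  0.0535  0.0576]
wrist lower 1 5641 [-0.0754 -0.0741  0.0256  0.071 ]
wrist lower -1 5140 [-0.0758 -0.0745  0.0255  0.0706]
side upper 1 66 [-0.0197 -0.0184  0.0723  0.0732]
side upper -1 104 [-0.0684 -0.0671  0.0717  0.0721]
side lower 1 32 [-0.0543 -0.0518  0.0766  0.0788]
side lower -1 132 [-0.073  -0.0658  0.0748  0.0762]
```

The ends are level within about 3 mm (12 mm allowed). Now I'll take off the pressure, release and retreat.

```bash
python3 - <<'E'
from h import *
np.set_printoptions(precision=4,suppress=True)
b=C+d2*.028+[0,0,.012]
r.move_linear(b+[0,0,.0008],q2,vel=.02);r.sleep(.2);print(r.current_contact_force())
r.set_gripper(.45,20);r.sleep(.2);print(r.current_opening(),r.current_contact_force())
r.set_gripper(.6)
r.move_linear(b+[0,0,.05],q2,vel=.06);r.move_linear(b+[0,0,.15],q2,vel=.15);r.sleep(.3)
for n in("wrist","side"):
    Q=tubes(n,.056 if n=="wrist" else .05,.08,n[0]+"6");c,a,e,t=cyl(Q,d2);a*=np.sign(a@d2);tt=(Q-c)@a
    print(n,len(Q),a,e,"ends",c+a*tt.min(),c+a*tt.max(),"near C",c+a*((C-c)@a))
a=cv2.imread("pics/w6.png");s=cv2.imread("pics/s6.png")[170:390,200:440]
cv2.imwrite("pics/f6.png",np.hstack([cv2.resize(a,(400,300)),cv2.resize(s,(327,300))]))
print(r.current_t())
E
```

```text
[3.2071 0.0095 5.9021]
0.4478987000621593 [0.457  1.2391 0.2525]
wrist 6320 [ 0.0916 -0.9958  0.0002] 0.0003717270245650508 ends [0.5111 0.278  0.0532] [0.5246 0.1319 0.0532] near C [0.5182 0.2005 0.0532]
side 216 [ 0.0946 -0.9955  0.0005] 0.0011466037229736074 ends [0.5125 0.271  0.0516] [0.5255 0.1333 0.0517] near C [0.5191 0.2006 0.0517]
22.8583
```

View pics/f6.png

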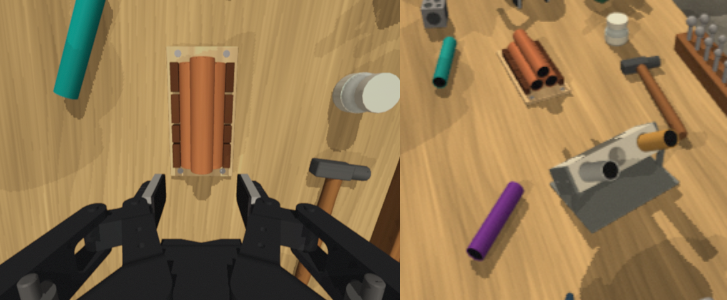

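The tube rests in the groove (left panel, 202,115), and the stand is upright with brass and steel in it (right panel, 610,165). Handing in.

```bash
python3 -c "
from h import *
r.hand_in()"
```

```text
the job is handed in; nothing more can be done
```

I drew the copper tube straight out of the stand along its 45° slope and laid it in the groove on the two lower tubes. I then let go, backed off and handed the job in. Only the robot's own checks back this up, as no verdict is given.

- **Draw:** the wrist force changed by under 4 N while pulling. In before-and-after pictures the stand had not visibly moved, and the brass and steel tubes were still in it.
- **Height and position:** the tube's axis measured 53.2 mm above the bench from the wrist camera and 51.7 mm from the side camera. That camera reads about 1 mm low on the bench. It sat within about 1 mm of the pair's centre line.
- **Parallel and ends:** it was parallel to the pair within about 0.5°. Before release its ends were about 3 mm past theirs towards the robot's left.
- **Laying down:** the tube touched at the expected height, and the last 1 mm step pressed on the pair with 14 N. I eased that to about 6 N before letting go, and the tube stayed put.
- **Disagreement:** before release the side and wrist views differed by a few millimetres on where the tube's ends were, because the gripper partly hid it. Both readings were well within the 12 mm allowed.
- **Not measured:** I checked the hammer, jar, mug and block only by eye, and the lower tubes' movement only roughly, from their end positions.

The last clock reading before handing in was 22.9 s of the 45 s allowed.

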